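Hang the vial carrier on the rail and slide it to the orange band

ROBOT

A 6-joint arm with a two-finger parallel gripper is mounted at the origin on a cart in front of the work surface, level with it; the furniture and walls round the work are solid. World frame = base frame: x ahead of the robot, y to its left, z up, the work surface at z = 0. Lengths are in mm, angles in rad, forces in N, time in s.
With the tool pointing down it reaches from about 250 to 725 mm from the base axis. Payload 4 kg.
Tool frame: the origin (TCP) lies midway between the tips of the shut fingers; the grasp point (between the pads) lies 19 mm behind it (robot.pinch_z is the distance from the TCP to the grasp point, in mm); z points along the fingers, y is the line along which they close (so a half turn about z gives the same grasp; the last joint's range is limited). The gripper opens to 85 mm and grips with 20 to 120 N. Pads are 22 mm wide; open, the fingers measure 114 mm over their backs; the gripper's body (76 mm by 85 mm) begins 54 mm behind the grasp point. The pads swing forward as they close: fully open they stand 13 mm farther back than shut.
Start: joints at [1.288, 0.241, 0.005, 1.335, 0, 1.571], TCP at [139.521, 480.139, 231.306] pointing down, gripper open.
Joint ranges: [-2.72, 2.72], [-1.05, 1.87], [-1.09, 1.28], [-1.99, 2.15], [-1.42, 1.44], [-3.14, 3.14]. Speed limits (rad/s): [2.79, 2.79, 3.14, 3.14, 3.14, 3.14].

INTERFACE

Orientations are given as a unit quaternion [w, x, y, z].
In Python, from bench import robot gives the robot as it stands. The module is installed in compiled form; this text tells all that it offers.
- The arm moves only by the tool apply_moves, never from a script. Its argument "rows" is one flat list of numbers, 4 for each row, row after row: the shift along the tool's x, y, z in units of 25 mm (1.0 is 25 mm), then the turn about the tool's z in units of 10 degrees (1.0 is 10 degrees). In form: [dx, dy, dz, turn, dx, dy, dz, turn, ...]. A call has 1 to 12 rows; each row shifts and turns the commanded pose from where the row before left it, along the tool's axes as they then stand; what a row does not reach is not made up. A row lasts 1/8 s, in which the tool goes at most 62.5 mm and 10.7 degrees, less where a joint would pass 70% of its speed; a pose out of reach is approached as far as the arm can. A call is refused whole if a number of a shift passes 1 or a number of a turn 1, either way. A call with a gripper value outside its range is refused whole. "jaw" is the opening, from 0 (shut) to 1 (fully open), set as the call begins (left out, the last holds). The fingers move at their own pace and stop on an object; "newtons" is the grip in N (left out, the last holds). Time passes only in rows, so rows that do not move let the fingers close. It gives the time, the measured TCP pose, the force, the opening and the grip force at its end, in the units of the state.
- robot.state(): the state, without advancing time (a new reading comes with each control period).
- robot.snapshot(name): name is "scene" or "top" or "wrist"; returns the picture (480x640x3 uint8, red, green, blue); there is no depth.
- robot.camera_params(name): a dict with "K" (3x3 intrinsics, pixels), "k1" (the pictures are not rectified: a ray, as slopes to the right and down, at radius r is drawn at 1 + k1 r^2 times it, then the intrinsics apply), "rvec" (rotation vector, rad) and "tvec" (3), from world to camera coordinates, as OpenCV has them; the wrist camera has in their place "hand_eye" (4x4, takes a point from camera to tool coordinates, whose origin is the TCP and whose axes are the flange's). Camera axes: x right, y down, z forward; pixel columns grow to the right and rows downward; lengths in mm; the calibration is good to about 2 mm. A picture is of the moment at which its call begins: read the wrist's pose just before it. camera_params takes no time and is no camera call.
- robot.finish_job(): hands the job in; it is judged then, once.
The state is a dict: "time_s": time; "qpos": joint angles; "qvel": joint speeds; "effort": joint torques, N m; "ee_pos": TCP position; "tool_rot": TCP orientation; "contact_force": force on the tool from outside, world axes, zero at the start; "moment": the same for the moment, N m; "width": finger opening in mm; "grasp_force": force on a finger pad.
Only numpy, scipy, OpenCV 4.12 (cv2) and the standard library are available. Lean on these libraries where they do the work, as an engineer would, in place of code of your own. Each camera call takes 0.05 s, during which the arm holds its last target. There are 200 camera calls.

TASK

Hook the vial carrier onto the horizontal rail at the green band, then slide it along the rail, without lifting it off again, until both its hooks sit on the orange band. Let go and leave it hanging still there on the rail. Keep the carrier upright all the way, and leave the bottle, the beaker and the timer where they stand.

Things in the scene. Friction and masses are not known exactly. Their poses are not given: they have to be found in the camera images.
- carrier: vial carrier, 0.2 to 0.4 kg: white open tray 56 x 92 x 30 mm (x, y, z) with three brown vials fixed in it (tops at z = 56 mm), two steel wire hooks above it and a yellow grip tab on top; it starts standing upright on the worktop. Origin: centre of the tray's underside; z up; y along the row of vials. The wires rise from the tray's -x side, bend over x = 0 and end in open tips at +x
- carrier_seat (a point): point at (0, 0, 114.6 mm) of the carrier, on the rail's axis when it hangs. Hooks: 8 mm wire at y = -14 and +14 mm (36 mm over both), roof-shaped (top z = 134 mm), inside from x = -16 to +16 mm, tips' lowest point z = 96 mm at x = +25 mm. The bar must enter from the +x side between vial tops (z = 56 mm) and tips, y along the bar; then lower the carrier: the roof centres itself on the bar
- carrier_grip (a point): point at (0, 0, 162 mm) of the carrier: where to hold the yellow grip tab, 36 mm wide in y, 14 mm thick in x, from z = 132 to 182 mm; grip it from above across its 14 mm (fingers closing along the carrier's x)
- rail: fixed rail stand: steel bar 16 mm thick, 360 mm long along its own y, axis 160 mm above the worktop; at each end (y = -180, +180 mm) a post 16 mm thick with a round foot 64 mm wide and a black clamp 28 mm thick, 26 mm long, its knob up to z = 185 mm. Origin: on the worktop below the bar's middle; y along the bar; z up
- rail_mid (a point): middle of the bar, on its axis
- band_green: green painted band round the bar, 56 mm long, no obstacle to sliding: where the carrier is hooked on. Origin: its centre, on the bar's axis; y along the bar. The green, orange and blue bands lie about 100 mm apart, in any order
- band_orange: orange painted band round the bar, 56 mm long, like the green one: where the carrier must end. Origin: its centre, on the bar's axis; y along the bar
- band_blue: blue painted band, like the others; not a goal, the carrier may slide over it
- buffer_bottle: loose bystander: lab bottle with a blue cap, 71 mm wide, 144 mm tall, behind the rail; origin at the centre of its underside
- beaker: loose bystander: glass beaker, 66 mm wide, 78 mm tall, left of the work; origin at the centre of its underside
- timer: loose bystander: white bench timer, 62 x 62 x 20 mm, near the front edge; origin at the centre of its underside

How it is judged:
By the outcome, as a careful person would: the job done as asked, in the order asked, and still so for the second after the job is handed in, with the robot touching nothing.
It also fails if it takes over 50 s, if anything falls off the work surface, if the arm or the gripper's body presses on something with over 40 N, if the wrist force passes 120 N, or if a joint passes its speed limit or range.

## Working session

There is one attempt and no reset: what is moved stays moved. The work goes in short steps, Python scripts to look and compute and a tool call to move; the robot and the scene stay as the last step left them, time stands still between calls to the robot, and variables do not carry over. Pictures are saved under pics/ and viewed, at most 10 in all, crops included, and the job is handed in when it is done.

Besides the shell and the picture viewer there is one more tool, called after "Emit:" as name(argument=value, ...) on one line, values as JSON. apply_moves: Moves the arm, as the interface text tells. Its arguments: {"type":"object","properties":{"rows":{"type":"array"},"jaw":{"type":"number"},"newtons":{"type":"number"}},"required":["rows"]}

```bash
mkdir -p pics; cat > h.py <<'E'
import numpy as np, cv2
from bench import robot
def snap(n,f):
    im=robot.snapshot(n); cv2.imwrite('pics/'+f,im[:,:,::-1]); return im
def cam(n):
    p=robot.camera_params(n); K=np.array(p['K'],float)
    if 'rvec' in p:
        R=cv2.Rodrigues(np.array(p['rvec'],float))[0]; t=np.array(p['tvec'],float).ravel()
    else:
        H=np.array(p['hand_eye'],float); s=robot.state(); w,x,y,z=s['tool_rot']
        from scipy.spatial.transform import Rotation as Ro
        Rt=Ro.from_quat([x,y,z,w]).as_matrix(); Rc=Rt@H[:3,:3]; c=Rt@H[:3,3]+np.array(s['ee_pos'])
        R=Rc.T; t=-R@c
    return K,float(p['k1']),R,t
def ray(c,uv):
    K,k1,R,t=c; d=(np.linalg.inv(K)@[uv[0],uv[1],1])[:2]; u=d.copy()
    for _ in range(30): u=d/(1+k1*(u@u))
    v=R.T@np.array([u[0],u[1],1]); return -R.T@t, v/np.linalg.norm(v)
def onz(c,uv,z):
    o,v=ray(c,uv); return o+v*(z-o[2])/v[2]
def proj(c,X):
    K,k1,R,t=c; p=R@np.array(X,float)+t; u=p[:2]/p[2]; u=u*(1+k1*(u@u)); return (K@[u[0],u[1],1])[:2]
def tri(rs):
    A=np.zeros((3,3));b=np.zeros(3)
    for o,v in rs:
        P=np.eye(3)-np.outer(v,v);A+=P;b+=P@o
    x=np.linalg.solve(A,b); return x,[np.linalg.norm((np.eye(3)-np.outer(v,v))@(x-o)) for o,v in rs]
E
python3 - <<'E'
from h import *
print(robot.state()); print(robot.pinch_z)
snap('scene','s0.png');snap('top','t0.png')
for n in('scene','top'):
    c=cam(n);print(n,-c[2].T@c[3],c[2][2])
E
```

```text
{'time_s': 0.0, 'qpos': array([ 1.28797052e+00,  2.41375701e-01,  3.71876848e-03,  1.33519441e+00,
       -3.36417743e-05,  1.57079796e+00]), 'qvel': array([ 0.00179473, -0.00011265, -0.00059259, -0.00170984, -0.00039652,
        0.00041424]), 'effort': array([-1.34045174e-03, -3.72314429e+01,  2.52411819e+01,  1.69955799e-02,
       -2.27901028e-04, -4.46640144e-06]), 'ee_pos': array([139.36845012, 479.52515202, 230.429488  ]), 'tool_rot': array([-1.28165141e-04,  1.40942770e-01,  9.90017212e-01, -1.01962113e-03]), 'contact_force': array([0.62326955, 0.53636151, 0.02464707]), 'moment': array([-0.02842751,  0.06764968,  0.02702537]), 'grasp_force': 0.0, 'width': 84.88700008159218}
18.700000000000003
scene [164.88255895 506.60880843 855.69325383] [ 0.41357005 -0.49960662 -0.76115244]
top [  24.39622111  -24.81431749 1235.47805191] [ 0.41449106  0.05241236 -0.90854285]
```

View pics/s0.png

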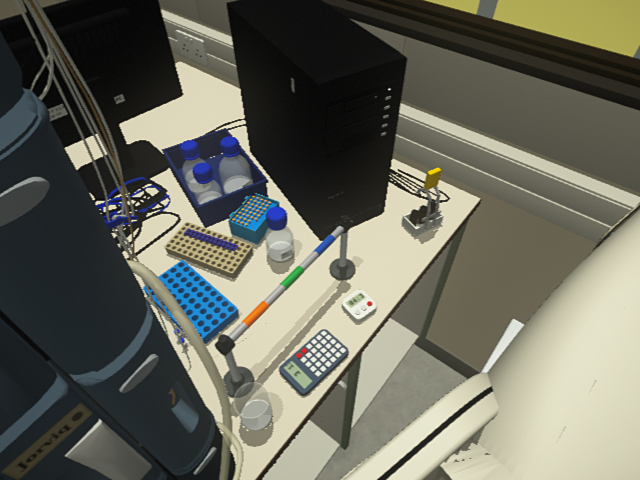

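View pics/t0.png

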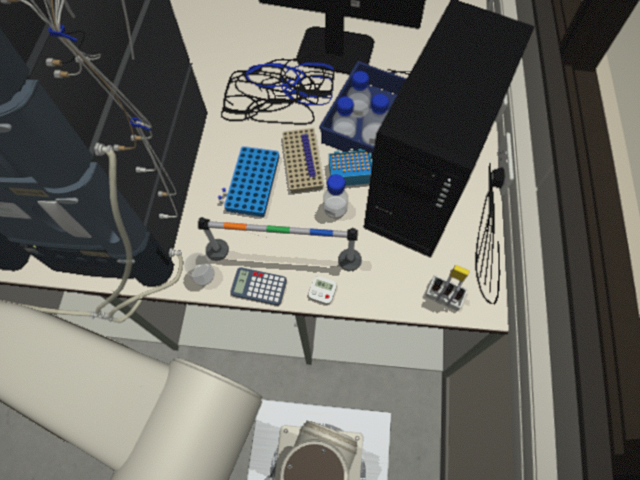

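The top view shows the carrier at the right (tab near 460,272) and the rail with orange (233,226), green (278,229) and blue (320,232) bands. In the scene view, the tab is near (433,178), orange (256,311), green (292,277) and blue (325,245). Next I measure them with masks.

```bash
cat > m.py <<'E'
from h import *
roi={'scene':dict(tab=(410,160,455,200),orange=(235,285,285,330),green=(270,255,315,300),blue=(310,228,343,265),cap=(262,205,292,232)),
'top':dict(tab=(440,255,480,295),orange=(215,215,255,238),green=(262,220,295,240),blue=(303,222,340,242),cap=(322,172,348,196))}
hue=dict(tab=(22,35),orange=(5,18),green=(50,85),blue=(100,128),cap=(100,128))
C={};U={}
for n in roi:
    im=cv2.imread(f"pics/{n[0]}0.png");C[n]=cam(n);hsv=cv2.cvtColor(im,cv2.COLOR_BGR2HSV)
    for k,(x0,y0,x1,y1) in roi[n].items():
        s=hsv[y0:y1,x0:x1];m=cv2.inRange(s,(hue[k][0],130,50),(hue[k][1],255,255))
        nn,l,st,ce=cv2.connectedComponentsWithStats(m);i=1+np.argmax(st[1:,4])
        U[n,k]=ce[i]+[x0,y0];print(n,k,U[n,k].round(1),st[i])
for k in hue:
    x,e=tri([ray(C[n],U[n,k]) for n in roi]);print(k,x.round(1),np.round(e,1), [onz(C[n],U[n,k],160).round(1)[:2] for n in roi])
E
python3 m.py
python3 - <<'E'
import cv2,numpy as np
a=cv2.imread('pics/t0.png')[240:320,415:515];b=cv2.imread('pics/s0.png')[155:245,390:460]
a=cv2.resize(a,(400*1,320),interpolation=2);b=cv2.resize(b,(280,360),interpolation=2)
o=np.zeros((360,690,3),np.uint8);o[:320,:400]=a;o[:,410:]=b;cv2.imwrite('pics/c.png',o)
E
```

```text
scene tab [432.  177.9] [ 14   7  18  23 247]
scene orange [255.5 313.4] [  7  16  27  26 268]
scene green [292.2 276.3] [ 11  11  22  22 178]
scene blue [324.5 244.1] [  4   7  21  20 157]
scene cap [274.  216.7] [  0   0  24  25 482]
top tab [459.2 272.7] [ 11  10  18  16 172]
top orange [234.5 225.8] [  9   8  22   7 129]
top green [277.8 229. ] [  5   6  22   7 108]
top blue [320.8 232.2] [  7   7  23   7 120]
top cap [336.7 182. ] [  5   0  21  23 363]
tab [ 456.4 -284.9  156.2] [0.8 0.8] [array([ 454. , -280.3]), array([ 455.7, -284. ])]
orange [522.6 252.6 165. ] [0.4 0.4] [array([524.8, 250.7]), array([525.4, 253.9])]
green [524.3 147.6 165.2] [0.1 0.1] [array([526.9, 144.9]), array([526.8, 148.4])]
blue [525.1  44.3 166.1] [0.3 0.3] [array([528. ,  40.3]), array([528.3,  44.7])]
cap [693.1  20.8 121.2] [0.6 0.6] [array([664.5,  46.6]), array([670.4,  19.3])]
```

View pics/c.png

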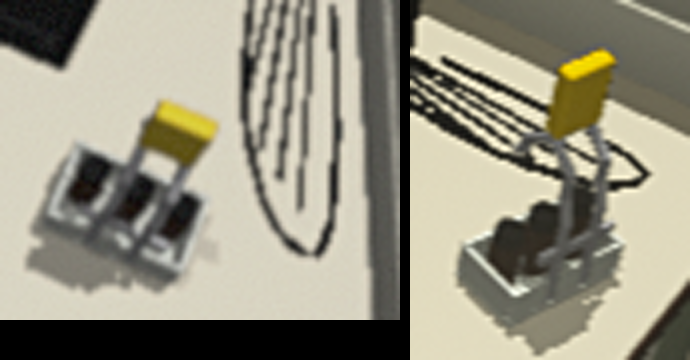

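The crops show the hook wires rising from the tray's robot-facing (-x) side with open tips facing +x. Carrier yaw is about -20°. I'll check the clearances and the wrist camera's offset, then move there.

```bash
python3 - <<'E'
from h import *
c=cam('top')
for k,uv,z in [('tower',(432,252),0),('tower2',(367,225),0),('post+',(205,222),170),('post-',(352,233),170),('foot+',(216,249),5),('foot-',(349,260),5),('beaker',(199,281),0),('trayL',(415+85/4,240+145/4),30),('trayBL',(415+50/4,240+215/4),30),('trayR',(415+210/4,240+190/4),30),('trayBR',(415+183/4,240+265/4),30)]:
    print(k,onz(c,uv,z).round(0))
print(np.round(robot.camera_params('wrist')['hand_eye'],3))
E
```

```text
tower [ 573. -250.    0.]
tower2 [637. -70.   0.]
post+ [524. 325. 170.]
post- [528. -30. 170.]
foot+ [524. 332.   5.]
foot- [526. -28.   5.]
beaker [430. 362.   0.]
trayL [ 492. -256.   30.]
trayBL [ 443. -234.   30.]
trayR [ 469. -336.   30.]
trayBR [ 418. -319.   30.]
[[ 1.00000e-03 -9.52000e-01 -3.06000e-01  7.69020e+01]
 [ 1.00000e+00  0.00000e+00  1.00000e-03 -7.65000e-01]
 [-0.00000e+00 -3.06000e-01  9.52000e-01 -1.43078e+02]
 [ 0.00000e+00  0.00000e+00  0.00000e+00  1.00000e+00]]
```

Emit:
apply_moves(rows=[0, 0, -0.4, 1, 0, 0, 0, 1, 0, 0, 0, 1, 0, 0, 0, 1, 0, 0, 0, 1, 0, 0, 0, 1, 0, 0, 0, 1, 0, 0, 0, 1, 0, 0, 0, 1], jaw=1)

```text
time_s: 1.23
ee_pos: [139.4, 479.8, 240.8]
tool_rot: [0.0, 0.8, 0.6, -0.001]
contact_force: [0.4, -0.2, 0.2]
width: 85.2
grasp_force: 0.0
```

Emit:
apply_moves(rows=[-1, 0.8, 0, 0.3, -1, 0.8, 0, 0, -1, 0.8, 0, 0, -1, 0.8, 0, 0, -1, 0.8, 0, 0, -1, 0.8, 0, 0, -1, 0.8, 0, 0, -1, 0.8, 0, 0, -1, 0.8, 0, 0, -1, 0.8, 0, 0, -1, 0.8, 0, 0, -1, 0.8, 0, 0])

```text
time_s: 2.72
ee_pos: [272.6, 117.0, 240.6]
tool_rot: [-0.001, 0.814, 0.581, -0.001]
contact_force: [0.9, 0.1, 0.6]
width: 85.3
grasp_force: 0.0
```

Emit:
apply_moves(rows=[-1, 0.8, 0, 0, -1, 0.8, 0, 0, -1, 0.8, 0, 0, -1, 0.8, 0, 0, -1, 0.8, 0, 0, -1, 0.8, 0, 0, -1, 0.8, 0, 0, -1, 0.8, 0, 0, -1, 0.8, 0, 0, -1, 0.8, 0, 0, 0, 0, 0, 0, 0, 0, 0, 0])

```text
time_s: 4.22
ee_pos: [379.8, -183.0, 240.0]
tool_rot: [-0.002, 0.814, 0.581, -0.001]
contact_force: [0.1, -0.0, -0.3]
width: 85.7
grasp_force: 0.0
```

```bash
python3 - <<'E'
from h import *
from scipy.spatial.transform import Rotation as Ro
s=robot.state();w,x,y,z=s['tool_rot'];Rt=Ro.from_quat([x,y,z,w]).as_matrix()
print(s['ee_pos'],'yaw tool y',np.degrees(np.arctan2(Rt[1,1],Rt[0,1])))
print('to tab',Rt.T@(np.array([456.2,-285.3,0])-s['ee_pos']*[1,1,0])/25)
snap('wrist','w1.png')
E
```

```text
[ 379.77941658 -183.01741549  239.97582703] yaw tool y -19.016625871239455
to tab [-2.87196641  4.22308591 -0.01692878]
```

View pics/w1.png

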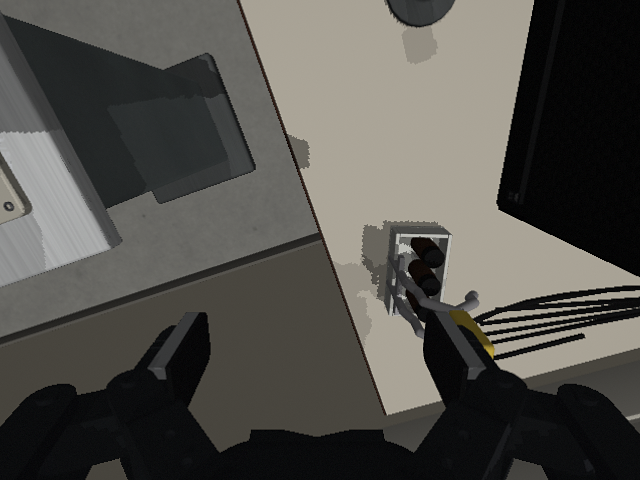

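The wrist image shows the tray (390–450, 225–315) nearly square to the tool and the tab near (470,335), partly behind a finger. I move directly above it and measure again.

Emit:
apply_moves(rows=[-0.57, 0.84, 0, 0, -0.57, 0.84, 0, 0, -0.57, 0.84, 0, 0, -0.57, 0.84, 0, 0, -0.57, 0.84, 0, 0, 0, 0, 0, 0, 0, 0, 0, 0])

```text
time_s: 5.15
ee_pos: [455.9, -283.8, 240.2]
tool_rot: [-0.001, 0.814, 0.581, -0.001]
contact_force: [-0.1, -0.3, 0.2]
width: 85.6
grasp_force: 0.0
```

```bash
python3 - <<'E'
from h import *
s=robot.state();print(s['ee_pos'],s['tool_rot'])
c=cam('wrist');im=snap('wrist','w2.png')
hsv=cv2.cvtColor(im,cv2.COLOR_RGB2HSV);m=cv2.inRange(hsv,(20,120,60),(36,255,255))
cs,_=cv2.findContours(m,0,2);k=max(cs,key=cv2.contourArea);r=cv2.minAreaRect(k);b=cv2.boxPoints(r)
print(r,b.round(0).tolist())
for p in b: print(onz(c,p,182).round(1))
E
```

```text
[ 455.91852351 -283.80523835  240.15647674] [-1.43047349e-03  8.13854701e-01  5.81066242e-01 -7.08655239e-04]
((316.5, 255.5), (75.0, 23.0), 90.0) [[305.0, 218.0], [328.0, 218.0], [328.0, 293.0], [305.0, 293.0]]
[ 460.4 -256.1  182. ]
[ 472.5 -260.3  182. ]
[ 458.  -303.9  182. ]
[ 445.  -299.5  182. ]
```

View pics/w2.png

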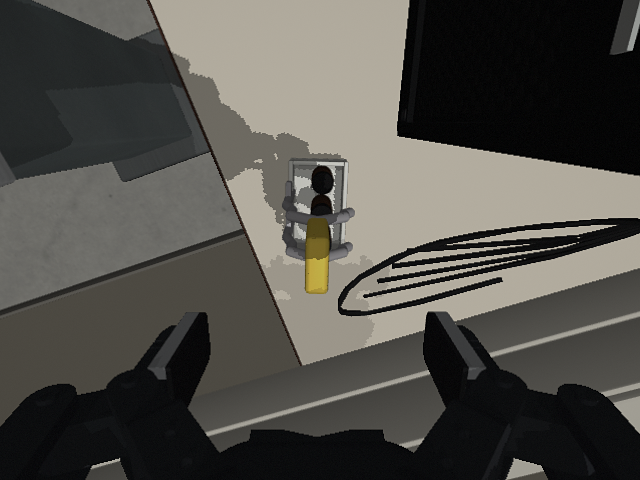

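The tab's top face ends at row 293, columns 305–328. That is 13.7 mm thick, square to the tool, and 1.7 mm off along tool y. I descend to TCP z = 145 and grip.

Emit:
apply_moves(rows=[0, 0.07, 0.8, 0, 0, 0, 0.8, 0, 0, 0, 0.8, 0, 0, 0, 0.8, 0, 0, 0, 0.6, 0, 0, 0, 0, 0, 0, 0, 0, 0])

```text
time_s: 6.08
ee_pos: [458.3, -285.6, 146.0]
tool_rot: [-0.0, 0.814, 0.581, -0.0]
contact_force: [-0.8, 0.2, 0.4]
width: 85.4
grasp_force: 0.0
```

Emit:
apply_moves(rows=[0, 0, 0, 0, 0, 0, 0, 0, 0, 0, 0, 0, 0, 0, 0, 0, 0, 0, 0, 0, 0, 0, 0, 0, 0, 0, 0, 0, 0, 0, 0, 0], jaw=0, newtons=60)

```text
time_s: 7.08
ee_pos: [457.8, -285.6, 145.2]
tool_rot: [-0.001, 0.814, 0.581, -0.001]
contact_force: [-0.8, -0.9, 0.9]
width: 13.8
grasp_force: 60.9
```

Emit:
apply_moves(rows=[0, 0, -0.5, 0, 0, 0, -0.8, 0, 0, 0, -0.8, 0, 0, 0, -0.8, 0, 0, 0, -0.5, 0, 0, 0, 0, -0.5, 0, 0, 0, -0.5, 0, 0, 0, -0.5, 0, 0, 0, -0.48, 0, 0, 0, 0])

```text
time_s: 8.32
ee_pos: [458.0, -285.3, 230.1]
tool_rot: [-0.001, 0.702, 0.712, -0.0]
contact_force: [0.2, 0.9, -2.4]
width: 12.8
grasp_force: 60.6
```

Emit:
apply_moves(rows=[0.4, 0, 0, 0, 0.8, 0, 0, 0, 1, 0, 0, 0, 1, 0, 0, 0, 1, 0, 0, 0, 1, 0, 0, 0, 1, 0, 0, 0, 1, 0, 0, 0, 1, 0, 0, 0, 1, 0, 0, 0, 1, 0, 0, 0, 1, 0, 0, 0])

```text
time_s: 9.82
ee_pos: [453.3, -3.6, 230.6]
tool_rot: [-0.001, 0.702, 0.712, -0.0]
contact_force: [0.7, 0.3, -2.5]
width: 13.0
grasp_force: 60.5
```

Emit:
apply_moves(rows=[1, 0, 0, 0, 1, 0, 0, 0, 1, 0, 0, 0, 1, 0, 0, 0, 1, 0, 0, 0, 0.7, 0, 0, 0, 0.3, 0, 0, 0, 0, 0, 0, 0, 0, 0, 0, 0])

```text
time_s: 10.95
ee_pos: [452.0, 143.8, 230.5]
tool_rot: [-0.001, 0.702, 0.712, -0.001]
contact_force: [0.3, -0.5, -1.8]
width: 13.1
grasp_force: 60.5
```

```bash
python3 - <<'E'
from h import *
from scipy.spatial.transform import Rotation as Ro
s=robot.state();w,x,y,z=s['tool_rot'];Rt=Ro.from_quat([x,y,z,w]).as_matrix()
print(s['time_s'],s['ee_pos'],s['width'],s['contact_force'],'yaw',np.degrees(np.arctan2(Rt[1,1],Rt[0,1])))
a=snap('scene','s3.png');b=snap('top','t3.png');w=snap('wrist','w3.png')
o=np.zeros((480,800,3),np.uint8)
o[:,:480]=cv2.resize(a[200:400,180:380],(480,480),interpolation=2)
o[:240,490:790]=cv2.resize(b[170:290,205:355],(300,240),interpolation=2)
o[245:470,490:790]=cv2.resize(w,(300,225))
cv2.imwrite('pics/c3.png',o[:,:,::-1])
E
```

```text
10.95 [452.03284582 143.82915059 230.49058344] 13.071025069604328 [ 0.26175032 -0.452207   -1.83022513] yaw 0.751554523280816
```

View pics/c3.png

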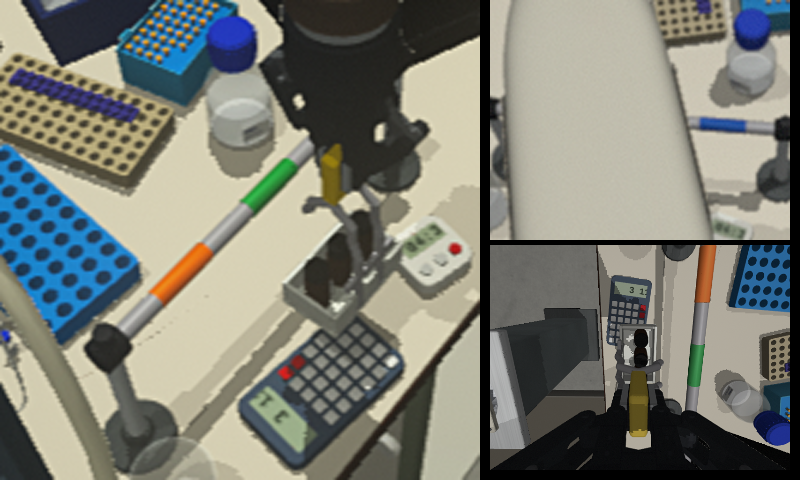

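The carrier hangs upright in the gripper, its hooks open toward the bar and level with it. The bar and its green and orange bands show in the wrist view, so I measure them there.

```bash
python3 - <<'E'
from h import *
c=cam('wrist');im=cv2.imread('pics/w3.png');hsv=cv2.cvtColor(im,cv2.COLOR_BGR2HSV)
for k,h in dict(orange=(5,18),green=(50,85)).items():
    m=cv2.inRange(hsv,(h[0],130,50),(h[1],255,255));m[:,:400]=0;m[:,500:]=0
    n,l,st,ce=cv2.connectedComponentsWithStats(m);i=1+np.argmax(st[1:,4]);print(k,st[i],ce[i])
    for v in (st[i,1],st[i,1]+st[i,3]//2,st[i,1]+st[i,3]):
        r=np.nonzero((l==i)[min(v,st[i,1]+st[i,3]-3)+2])[0];u=r.mean()if len(r) else ce[i][0]
        print(len(r),onz(c,(u,v),160).round(1))
E
```

```text
orange [ 436    0   47  123 4126] [458.73073194  60.49345613]
32 [526.2 280.2 160. ]
34 [525.9 252.8 160. ]
30 [526.4 222.1 160. ]
green [ 421  211   37   92 2445] [438.54478528 256.11083845]
19 [526.3 173.  160. ]
28 [528.  144.3 160. ]
3 [530.6 113.2 160. ]
```

Emit:
apply_moves(rows=[0.1, 0.4, 0, 0, 0, 0.4, 0, 0, 0, 0.5, 0, 0, 0, 0.5, 0, 0, 0, 0.5, 0, 0, 0, 0.4, 0, 0, 0, 0.3, 0, 0, 0, 0, 0, 0, 0, 0, 0, 0])

```text
time_s: 12.22
ee_pos: [526.7, 147.9, 230.3]
tool_rot: [-0.001, 0.702, 0.712, -0.001]
contact_force: [0.0, -0.5, -3.4]
width: 13.5
grasp_force: 60.4
```

Emit:
apply_moves(rows=[0, 0, 0.3, 0, 0, 0, 0.4, 0, 0, 0, 0.4, 0, 0, 0, 0.2, 0, 0, 0, 0, 0, 0, 0, 0, 0])

```text
time_s: 12.98
ee_pos: [527.2, 148.0, 198.1]
tool_rot: [-0.001, 0.702, 0.712, -0.0]
contact_force: [-1.0, -0.5, -3.0]
width: 13.2
grasp_force: 60.4
```

Emit:
apply_moves(rows=[-0.04, 0, 0.1, 0, 0, 0, 0.1, 0, 0, 0, 0.06, 0, 0, 0, 0, 0])

```text
time_s: 13.48
ee_pos: [526.9, 146.9, 191.2]
tool_rot: [-0.001, 0.702, 0.712, -0.001]
contact_force: [-0.1, 1.0, -2.9]
width: 13.6
grasp_force: 60.5
```

Emit:
apply_moves(rows=[0, 0, 0.04, 0, 0, 0, 0, 0])

```text
time_s: 13.72
ee_pos: [527.1, 147.0, 190.8]
tool_rot: [-0.001, 0.702, 0.712, -0.0]
contact_force: [-1.1, 0.0, 0.3]
width: 13.3
grasp_force: 61.0
```

Emit:
apply_moves(rows=[0, 0, 0.04, 0, 0.2, 0, 0, 0, 0.4, 0, 0, 0, 0.4, 0, 0, 0, 0, 0, 0, 0])

```text
time_s: 14.35
ee_pos: [526.0, 172.9, 190.0]
tool_rot: [-0.002, 0.702, 0.712, -0.0]
contact_force: [-4.2, 0.8, 5.2]
width: 13.3
grasp_force: 61.5
```

```bash
python3 - <<'E'
from h import *
a=snap('scene','s4.png');w=snap('wrist','w4.png')
o=np.zeros((480,800,3),np.uint8)
o[:,:480]=cv2.resize(a[200:360,210:370],(480,480),interpolation=2)
o[245:470,490:790]=cv2.resize(w,(300,225))
cv2.imwrite('pics/c4.png',o[:,:,::-1])
E
```

```text
(no output)
```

View pics/c4.png

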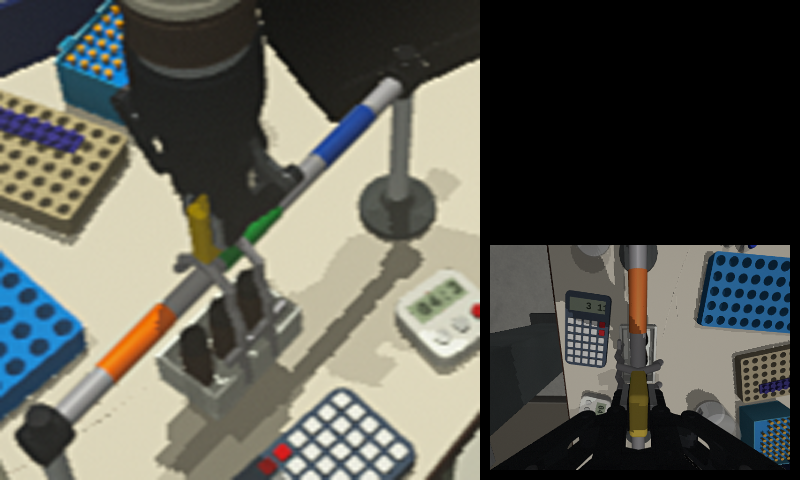

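The hooks straddle the bar, with the carrier seated and upright at the edge of the green band, and contact forces are small. I continue sliding to y ≈ 252.

Emit:
apply_moves(rows=[0.3, -0.02, 0, 0, 0.4, 0, 0, 0, 0.4, 0, 0, 0, 0.4, 0, 0, 0, 0, 0, 0, 0])

```text
time_s: 15.08
ee_pos: [525.4, 210.2, 190.1]
tool_rot: [-0.001, 0.702, 0.712, 0.0]
contact_force: [-3.4, 0.4, 4.6]
width: 13.4
grasp_force: 61.5
```

Emit:
apply_moves(rows=[0.3, -0.01, 0, 0, 0.4, 0, 0, 0, 0.4, 0, 0, 0, 0.4, 0, 0, 0, 0.17, 0, 0, 0, 0, 0, 0, 0, 0, 0, 0, 0])

```text
time_s: 15.95
ee_pos: [524.7, 251.0, 190.0]
tool_rot: [-0.001, 0.702, 0.712, -0.0]
contact_force: [-2.8, -1.5, 5.0]
width: 13.4
grasp_force: 61.6
```

```bash
python3 - <<'E'
from h import *
a=snap('scene','s5.png');w=snap('wrist','w5.png')
o=np.zeros((480,800,3),np.uint8)
o[:,:440]=cv2.resize(a[240:360,200:310],(440,480),interpolation=2)
o[:360,450:800]=cv2.resize(w[180:420,210:443],(350,360),interpolation=2)
cv2.imwrite('pics/c5.png',o[:,:,::-1])
E
```

```text
(no output)
```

View pics/c5.png

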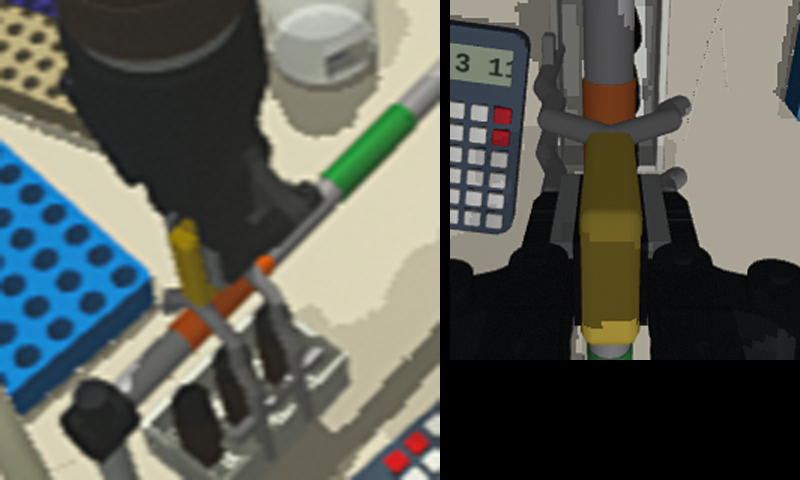

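```bash
python3 - <<'E'
from h import *
c=cam('wrist');
for z in(160,168): print(robot.state()['ee_pos'][1],'orange +end y',onz(c,(316,236.5),z).round(1))
c=cam('scene')
for y in (224,280): print(onz(c,(200+175/4,240+330/4),160).round(1),onz(c,(200+268/4,240+264/4),160).round(1))
E
```

```text
250.9318683991015 orange +end y [525.5 275.8 160. ]
250.9318683991015 orange +end y [525.5 278.2 168. ]
[528.3 277.8 160. ] [519.1 225.8 160. ]
[528.3 277.8 160. ] [519.1 225.8 160. ]
```

The orange band shows on both sides of the hooks, with ends near y ≈ 223 and 278 and the carrier at 251, so it is centred. I relieve the press and release.

Emit:
apply_moves(rows=[0, -0.03, -0.03, 0, 0, 0, 0, 0], newtons=20)

```text
time_s: 16.3
ee_pos: [524.5, 251.0, 190.1]
tool_rot: [-0.001, 0.702, 0.712, -0.0]
contact_force: [0.3, -1.5, 1.9]
width: 12.9
grasp_force: 60.9
```

Emit:
apply_moves(rows=[0, 0, 0, 0, 0, 0, 0, 0, 0, 0, 0, 0, 0, 0, 0, 0, 0, 0, 0, 0, 0, 0, 0, 0, 0, 0, 0, 0], jaw=1)

```text
time_s: 17.18
ee_pos: [524.0, 251.2, 190.2]
tool_rot: [-0.001, 0.702, 0.712, -0.0]
contact_force: [-0.2, -0.4, 0.4]
width: 85.0
grasp_force: 0.0
```

Emit:
apply_moves(rows=[0, 0, -0.3, 0, 0, 0, -0.6, 0, 0, 0, -0.8, 0, 0, 0, -0.8, 0, 0, 0, -0.8, 0, 0, 0, -0.8, 0, 0, 0, 0, 0, 0, 0, 0, 0])

```text
time_s: 18.18
ee_pos: [524.2, 251.1, 292.5]
tool_rot: [-0.001, 0.702, 0.712, -0.0]
contact_force: [-0.8, -0.2, 0.1]
width: 85.3
grasp_force: 0.0
```

```bash
python3 - <<'E'
from h import *
a=snap('scene','s6.png');w=snap('wrist','w6.png')
o=np.zeros((480,800,3),np.uint8)
o[:,:440]=cv2.resize(a[240:360,200:310],(440,480),interpolation=2)
o[:270,440:800]=cv2.resize(w,(360,270),interpolation=3)
cv2.imwrite('pics/c6.png',o[:,:,::-1])
E
```

```text
(no output)
```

View pics/c6.png

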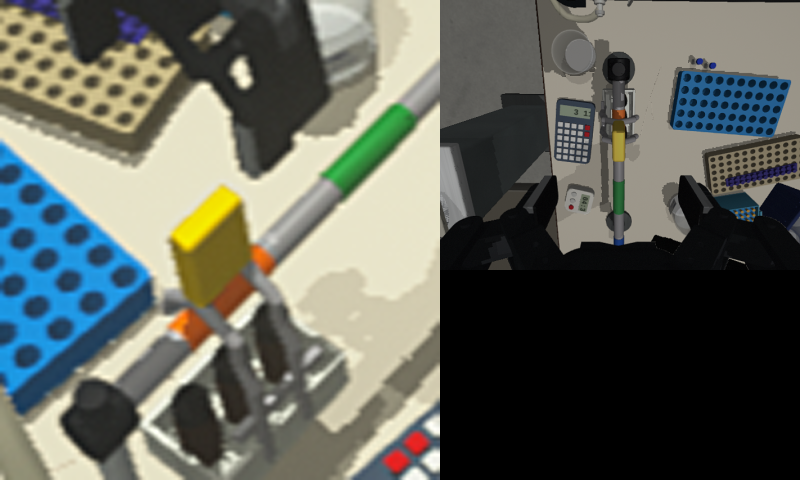

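The carrier hangs upright with both hooks on orange, and the gripper is clear. I let any swing die out, check it is still, and hand in.

Emit:
apply_moves(rows=[0, 0, 0, 0, 0, 0, 0, 0, 0, 0, 0, 0, 0, 0, 0, 0, 0, 0, 0, 0, 0, 0, 0, 0, 0, 0, 0, 0, 0, 0, 0, 0, 0, 0, 0, 0, 0, 0, 0, 0, 0, 0, 0, 0, 0, 0, 0, 0])

```text
time_s: 19.77
ee_pos: [524.2, 251.1, 292.7]
tool_rot: [-0.001, 0.702, 0.712, -0.0]
contact_force: [-0.1, -0.1, 0.1]
width: 85.2
grasp_force: 0.0
```

```bash
python3 - <<'E'
from h import *
P=[]
for i in range(5):
    im=robot.snapshot('scene')[270:330,230:275];h=cv2.cvtColor(im,cv2.COLOR_RGB2HSV);m=cv2.inRange(h,(20,130,60),(36,255,255));P.append(np.argwhere(m).mean(0).round(2))
print(P)
if np.ptp(P,axis=0).max()<0.5: print(robot.finish_job())
E
```

```text
[array([31.21, 22.39]), array([31.21, 22.39]), array([31.25, 22.38]), array([31.21, 22.39]), array([31.21, 22.39])]
the job is handed in; nothing more can be done
None
```

The carrier was hooked on at the green band and slid along the rail without lifting; it hangs still with both hooks on the orange band, the gripper is clear, and the job was handed in at about 20 s.

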